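# Close the cross-threaded lid of a grinding jar

## Task

The screw lid of the grinding jar was started crooked: one side has caught under the thread, the other still rides on top of it. Turn the lid back by its bar until it drops level into the thread start, without screwing it further down crooked, then screw it home hand-tight. Leave the other things on the bench where they lie.

Things in the scene. Friction and masses are not known exactly. Their poses are not given: they have to be found in the camera images.
- jar: Thick-walled round steel grinding jar, 92 mm across, clamped in a grey split collar on a dark 130 mm square plate bolted to the bench; it cannot move or turn. Origin on the bench under the jar's axis, z up; the rim of its mouth is 104 mm up.
- jar_mouth (a point): Centre of the jar's mouth, level with its rim, z up. The neck below is 64 mm across, with a right-handed two-start thread: two ribs starting 180 degrees apart, each 330 degrees long, 16 mm lead a turn, beginning 2.5 mm below the rim; groove 5 mm high. Where round the neck the ribs start is not marked and differs each time: it has to be felt.
- lid: Loose steel screw lid, 83 mm across, 0.26 to 0.47 kg, on the jar. Origin: centre of its flat sealing face (underside of its top), level with the rim when home; z up, x along its bar. The skirt hangs 16.5 mm below, with two lugs inside under the bar's ends. At the start it is cocked by 0.1 rad along the bar, origin 7 to 8 mm above the rim; screwed down like this it binds.
- lid_bar (a point): Centre of the top of the lid's bar handle, 28 mm above the lid's origin. The bar is a straight upright rib across the lid: 66 mm long (lid's x), 14 mm wide, standing 21 mm proud of the lid's top face, which is 7 mm above the lid's origin. A finger on each side turns it without squeezing. The thread holds the lid where it is left.
- lid_lug_1 (a point): Lug (36 degrees wide, 3 mm thick) inside the skirt under the bar's +x end, 34.5 mm from the axis, 13.7 mm below the sealing face. At the start it is the low one, caught under a rib. Turned back (anticlockwise from above) by less than a quarter turn it comes out from under that rib; turned back further the lid only climbs, and drops again half a turn later.
- lid_lug_2 (a point): The same lug under the bar's -x end; at the start it lies on top of a rib, about 8 mm higher than the other. At the thread start it falls about 7 mm: both lugs are level, the lid's origin 5 to 6 mm above the rim. From there about half a turn clockwise closes the lid, turning freely (under 0.2 N m) till the thread grips; hand-tight is 0.45 N m.
- sample_tin_a: Bystander: round aluminium sample tin, 66 mm across, 46 mm high, beside the jar. Origin at the centre of its underside.
- spanner: Bystander: open-ended spanner, 170 mm long, lying flat beside the jar. Origin under its middle.
- sieve_brush: Bystander: flat brush with a wooden handle, 212 mm long, to the right. Origin under its middle.
- mortar_cube_1: Bystander: grey mortar cube, 40 mm, to the left. Origin at the centre of its underside.
- mortar_cube_2: Bystander: another grey 40 mm mortar cube. Origin at the centre of its underside.
- stopwatch: Bystander: black stopwatch, 71 x 60 mm, to the right. Origin at the centre of its underside.
- sample_tin_c: Bystander: low round sample tin, 70 mm across, 30 mm high, to the right. Origin at the centre of its underside.
- paste_spatula: Bystander: spatula with a wooden handle, 278 mm long, far to the right. Origin under its middle.
Not all that is in view belongs to the job. What is shaped like the lid but blue or orange is not meant.

How it is judged:
On the way:
1. the lid has dropped level into the thread start: both lugs at least 6 mm below the jar's rim (z of each of lid_lug_1, lid_lug_2 in the frame of jar_mouth below -0.006 m), for 0.2 s.
At the end, for the whole second after the job is handed in: The lid is screwed fully home: its sealing face lies on the jar's rim (within 1.5 mm), level within 0.03 rad and centred within 4 mm, hand-tight (the thread clamps lid and jar together with more than 12 N, where a loose lid only rests on it with its weight of 3 to 5 N), at rest and let go (z of lid in the frame of jar_mouth below 0.0015 m and angle between lid's own z axis and vertical below 0.03 rad and horizontal distance between lid and jar_mouth below 0.004 m and contact force between lid and jar above 12 N and linear speed of lid below 0.01 m/s and angular speed of lid below 0.05 rad/s); the robot touches nothing.
It fails at once if the lid was screwed further down while crooked (one lug more than 13.5 mm below the rim with the other still less than 9 mm below it) ((z of lid_lug_1 in the frame of jar_mouth below -0.0135 m and z of lid_lug_2 in the frame of jar_mouth above -0.009 m) or (z of lid_lug_2 in the frame of jar_mouth below -0.0135 m and z of lid_lug_1 in the frame of jar_mouth above -0.009 m)).
It fails at once if another thing on the bench was pushed more than 25 mm (distance of any of sample_tin_a, spanner, sieve_brush, mortar_cube_1, mortar_cube_2, stopwatch, sample_tin_c, paste_spatula from where it was at the start of the episode above 0.025 m).
It also fails if it takes over 72 s, if anything falls off the work surface, if the arm or the gripper's body presses on something with over 40 N, if the wrist force passes 120 N, or if a joint passes its speed limit or range.

## Robot

A 6-joint arm with a two-finger parallel gripper is mounted at the origin on a cart in front of the work surface, level with it; the furniture and walls round the work are solid. World frame = base frame: x ahead of the robot, y to its left, z up, the work surface at z = 0. Lengths are in m, angles in rad, forces in N, time in s.
With the tool pointing down it reaches from about 0.375 to 0.9 m from the base axis. Payload 3.1 kg.
Tool frame: the origin (TCP) lies on the mounting face of the last link; the fingertips stand 182 mm ahead of it and the grasp point (between the pads) lies 164 mm ahead of it; z points along the fingers, x is the direction in which the jaws open and shut, and the axes are right-handed (so a half turn about z gives the same grasp; the last joint's range is limited). The gripper opens to 87 mm and grips with 3 to 60 N. Pads are 19 mm wide; open, the fingers measure 117 mm over their backs; the gripper's body (75 mm by 190 mm) begins 51 mm behind the grasp point.
Start: joints at [1.034, 0.527, 1.433, -0, 1.181, -0.178], TCP at [0.219, 0.585, 0.405] pointing down, gripper open.
Joint ranges: [-3.08, 3.08], [-0.75, 2.2], [0.22, 2.44], [-1.43, 4.57], [0, 2.65], [-2.85, 2.85]. Speed limits (rad/s): [2.79, 2.79, 3.14, 3.14, 3.14, 3.14].

## Interface

Orientations are given as a unit quaternion [x, y, z, w].
In Python, from plant import get_obs, grab_frame, camera_model, sign_off gives the robot as it stands. The module is installed in compiled form; this text tells all that it offers.
- The arm moves only by the tool send_rows, never from a script. Its argument "rows" is a list of rows, each an object with "linear": the shift along the tool's x, y, z in cm, a list of three; "spin": the turn about the tool's z in degrees; "gripper": the finger opening in cm, from 0 to 8.7. A call has 1 to 10 rows; each row is the pose to reach, as a shift and turn from the pose commanded when the call began, along the tool's axes at that moment; what a row does not reach only later rows make up. A row lasts 1/10 s, in which the tool goes at most 50 mm and 8.59 degrees, less where a joint would pass 70% of its speed; a pose out of reach is approached as far as the arm can. A call with a gripper value outside its range is refused whole. The fingers move at their own pace and stop on an object; "newtons" is the grip in N (left out, the last holds). Time passes only in rows, so rows that repeat a pose let the fingers close. It gives the time, the measured TCP pose, the force and the opening at its end, in the units of the state.
- get_obs(): the state, without advancing time (a new reading comes with each control period).
- grab_frame(name): name is "scene" or "top" or "wrist"; returns the picture (384x512x3 uint8, red, green, blue); there is no depth.
- camera_model(name): a dict with "camera_matrix" (3x3 intrinsics, pixels), "R" (3x3) and "t" (3): a world point X has camera coordinates R X + t. Camera axes: x right, y down, z forward; pixel columns grow to the right and rows downward; lengths in m; the calibration is good to about 2 mm. A picture is of the moment at which its call begins: read the wrist's pose just before it. camera_model takes no time and is no camera call; for the wrist camera it gives the pose at the moment of the call.
- sign_off(): hands the job in, once; it reports no verdict.
The state is a dict: "clock": time; "q": joint angles; "joint_velocities": joint speeds; "joint_torque": joint torques, N m; "tcp_pos": TCP position; "orientation": TCP orientation; "force": force on the tool from outside, world axes, zero at the start; "moment": the same for the moment, N m; "opening": opening from 0.0 (shut) to 1.0 (fully open).
Only numpy, scipy, OpenCV 4.12 (cv2) and the standard library are available. Lean on these libraries where they do the work, as an engineer would, in place of code of your own. Each camera call takes 0.05 s, during which the arm holds its last target.

## Working session

There is one attempt and no reset: what is moved stays moved. The work goes in short steps, Python scripts to look and compute and a tool call to move; the robot and the scene stay as the last step left them, time stands still between calls to the robot, and variables do not carry over. Pictures are saved under pics/ and viewed, and the job is handed in when it is done.

Besides the shell and the picture viewer there is one more tool, called after "Request:" by a JSON object that holds its "method" and its "body". send_rows: Moves the arm, as the interface text tells. Its arguments: {"type":"object","properties":{"rows":{"type":"array"},"newtons":{"type":"number"}},"required":["rows"]}

```bash
mkdir -p pics; python3 - <<'E'
from plant import *
import cv2
print(get_obs())
for n in ("scene","top"):
    f=grab_frame(n); cv2.imwrite(f"pics/{n}0.png",f[:,:,::-1]); m=camera_model(n); print(n,m)
E
```

```text
{'clock': 0.0, 'q': array([ 1.03352812e+00,  5.28472089e-01,  1.43390879e+00, -1.04706010e-05,
        1.18137414e+00, -1.78494541e-01]), 'joint_velocities': array([ 3.09919734e-05, -1.37693009e-04,  3.12080620e-04,  1.95816586e-03,
        1.06224339e-03,  1.27492847e-03]), 'joint_torque': array([ 3.33299913e-04, -4.40041924e+01, -1.76590794e+01,  6.34123106e-02,
        5.82697929e-02, -1.81341043e-04]), 'tcp_pos': array([0.2192456 , 0.58491629, 0.4037655 ]), 'orientation': array([ 8.21924855e-01,  5.69594913e-01, -9.81868376e-04,  4.52677797e-04]), 'force': array([-0.60665187, -0.22902876, -1.00742004]), 'moment': array([-0.03586411, -0.00920279,  0.03795118]), 'opening': 1.0031276553681754}
scene {'camera_matrix': array([[358.84657426,   0.        , 255.59115973],
       [  0.        , 358.84657426, 197.61582408],
       [  0.        ,   0.        ,   1.        ]]), 'R': array([[-0.8409115 , -0.54108888, -0.00952182],
       [-0.411261  ,  0.65038327, -0.63864387],
       [ 0.35175593, -0.53312702, -0.76944353]]), 't': array([0.39307468, 0.36151544, 1.16283292])}
top {'camera_matrix': array([[411.80612882,   0.        , 256.35559336],
       [  0.        , 411.80612882, 186.56843832],
       [  0.        ,   0.        ,   1.        ]]), 'R': array([[-0.00295875, -0.99986812,  0.01596823],
       [-0.99924428,  0.00233726, -0.03879967],
       [ 0.03875723, -0.01607096, -0.99911941]]), 't': array([-0.12088816,  0.53144585,  1.33929488])}
```

View pics/scene0.png

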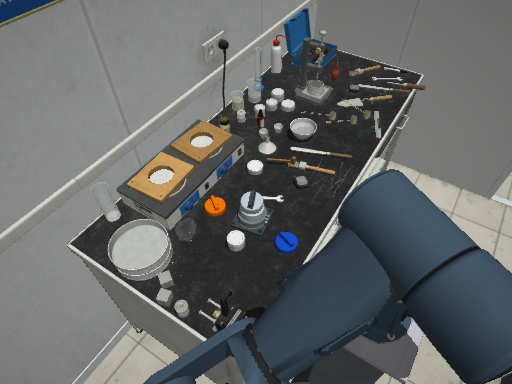

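View pics/top0.png

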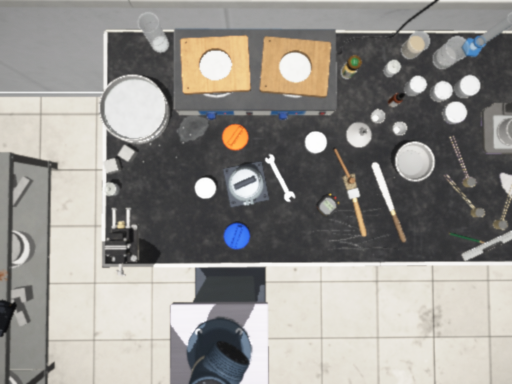

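The steel lid on the clamped jar is at top (245,183) and scene (252,207). The orange lid at top (235,137) and the blue one at top (237,235) are decoys. I'll confirm with an enlarged crop.

```bash
python3 - <<'E'
import cv2,numpy as np
a=cv2.imread("pics/top0.png")[140:230,190:310]; b=cv2.imread("pics/scene0.png")[170:260,190:310]
cv2.imwrite("pics/crop0.png",np.vstack([cv2.resize(x,(400,300),interpolation=cv2.INTER_CUBIC) for x in(a,b)]))
E
```

```text
(no output)
```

View pics/crop0.png

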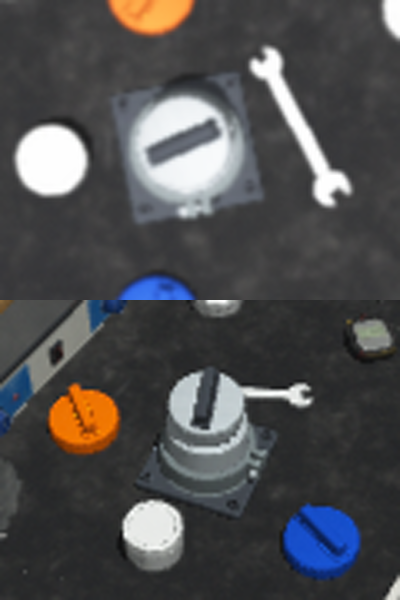

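```bash
cat > h.py <<'E'
import cv2,numpy as np
from plant import *
def ray(m,uv,z):
    K,R,t=m["camera_matrix"],np.array(m["R"]),np.array(m["t"])
    c=-R.T@t; d=R.T@np.linalg.solve(K,[uv[0],uv[1],1]); return c+d*(z-c[2])/d[2]
def proj(m,X):
    p=m["camera_matrix"]@(m["R"]@np.array(X)+m["t"]); return p[:2]/p[2]
E
python3 - <<'E'
from h import *
m=camera_model("top"); a=cv2.imread("pics/top0.png"); g=cv2.cvtColor(a,cv2.COLOR_BGR2GRAY)
y0,x0=165,228
print(g[165:203:2,226:268:2])
s=g[y0:203,x0:266]
b=(s<110).astype(np.uint8)
n,l,st,c=cv2.connectedComponentsWithStats(b)
k=l[183-y0,245-x0] if b[183-y0,245-x0] else None
for i in range(1,n): print(i,st[i],c[i]+[x0,y0])
if k:
    pts=np.argwhere(l==k)[:,::-1]+[x0,y0]
    r=cv2.minAreaRect(pts.astype(np.float32)); print(r)
    bx=cv2.boxPoints(r); P=np.array([ray(m,p,.138) for p in bx]); print(P, P.mean(0))
    for i in range(4): d=P[(i+1)%4]-P[i]; print(np.hypot(*d[:2]),np.degrees(np.arctan2(d[1],d[0])))
# bright lid disc at z=.118
w=(s>140).astype(np.uint8); w=cv2.morphologyEx(w,cv2.MORPH_CLOSE,np.ones((7,7)))
cs,_=cv2.findContours(w,0,1); cc=max(cs,key=cv2.contourArea); e=cv2.fitEllipse(cc); print(e, ray(m,np.array(e[0])+[x0,y0],.118))
E
```

```text
[[ 73  72  70  71  74  80  66  48  48  52  53  52  52  53  59  91  79  91
   69  61  61]
 [ 79  68  85  93  97  95  74  70  82  89  89  84  76  62  54  59  98 103
   88  62  64]
 [ 84  95 107 106 102  91  97 144 175 202 199 170 132  96  80  60  78 104
   91  66  67]
 [ 72  97 106 103 132 144 210 234 238 240 239 240 232 187 117  85  71  93
   96  74  68]
 [ 95 102 107 136 171 225 238 241 241 241 242 242 242 240 212 130  94  86
   98  69  64]
 [106 106 123 172 222 237 240 242 243 242 244 243 241 188 190 198 110 132
   94  71  63]
 [108 111 157 212 237 239 242 243 245 244 237 182 140  85 120 223 149 139
  101  87  64]
 [104 119 174 222 238 241 242 242 229 163 106  94 101 107  91 176 179 141
  134  89  62]
 [102 128 193 232 238 239 219 146  89  92 103 108 105  99 129 217 201 159
  154  92  70]
 [ 95 130 193 231 214 135  90  96 103 106 102 104 165 210 243 248 218 184
  167 104  71]
 [ 86 131 188 217 120  96 103 106  98 102 167 235 247 248 250 249 218 190
  165 108  71]
 [ 77 127 182 219 152 102  98 126 203 237 247 248 249 249 250 247 203 184
  159 109  89]
 [ 75 113 169 196 209 153 198 23
[... 666 characters left out ...]
] [244.5047619  182.05714286]
3 [ 0 25 12 13 49] [231.10204082 199.        ]
4 [13 37  1  1  1] [241. 202.]
((244.33506774902344, 182.12889099121094), (4.975196361541748, 21.01766586303711), 66.03751373291016)
[[ 0.53363088 -0.05305387  0.138     ]
 [ 0.55891691 -0.11015749  0.138     ]
 [ 0.54536353 -0.11612967  0.138     ]
 [ 0.52010734 -0.05903679  0.138     ]] [ 0.53950467 -0.08459446  0.138     ]
0.06245163587259994 -66.11577441389153
0.014810842350552187 -156.21972209696725
0.06242974290907983 113.86317281245738
0.014787879614596003 23.86495737204576
((17.26573371887207, 20.20831298828125), (32.70551300048828, 36.82615280151367), 96.36048889160156) [ 0.53117202 -0.08710288  0.118     ]
```

Request:
{"method": "send_rows", "body": {"rows": [{"linear":[-5,5,-4],"spin":0,"gripper":5},{"linear":[-8,8,-5],"spin":5,"gripper":5},{"linear":[-11,11.5,-5],"spin":10,"gripper":5},{"linear":[-14.5,15,-5],"spin":15,"gripper":5},{"linear":[-18,18.5,-5],"spin":20,"gripper":5},{"linear":[-21.5,22,-5],"spin":25,"gripper":5},{"linear":[-25,25.5,-5],"spin":30,"gripper":5},{"linear":[-28,29,-5],"spin":35,"gripper":5},{"linear":[-31,32.5,-5],"spin":40,"gripper":5},{"linear":[-34.5,36,-5],"spin":45,"gripper":5}]}}

```text
clock: 1.1
tcp_pos: [0.4322, 0.1417, 0.4547]
orientation: [0.978, 0.21, 0.0, -0.0]
force: [0.5, -0.4, 0.6]
opening: 0.574
```

```bash
cat >> h.py <<'E'
from scipy.spatial.transform import Rotation as Ro
def state():
    o=get_obs(); R=Ro.from_quat(o["orientation"]).as_matrix()
    print("t %.2f"%o["clock"],"tcp",o["tcp_pos"].round(4),"yaw %.2f"%np.degrees(np.arctan2(R[1,0],R[0,0])),"zax",R[:,2].round(4),"F",o["force"].round(2),"M",o["moment"].round(3),"op %.1fmm"%(o["opening"]*87),"q6 %.1f"%np.degrees(o["q"][5]))
    return o,R
def to(o,R,x,y,z): return (R.T@(np.array([x,y,z])-o["tcp_pos"])*100).round(2)
E
python3 - <<'E'
from h import *
o,R=state(); print(to(o,R,.5395,-.085,.42))
E
```

```text
t 1.10 tcp [0.4322 0.1417 0.4547] yaw 24.23 zax [ 3.e-04  2.e-04 -1.e+00] F [ 0.48 -0.39  0.57] M [-0.061 -0.039  0.016] op 49.9mm q6 -20.2
[ 0.47 25.08  3.47]
```

Request:
{"method": "send_rows", "body": {"rows": [{"linear":[0.3,4,0],"spin":0,"gripper":5},{"linear":[0.4,8,0.5],"spin":0,"gripper":4},{"linear":[0.4,12.5,1],"spin":0,"gripper":4},{"linear":[0.4,16.5,2],"spin":0,"gripper":4},{"linear":[0.4,20,2.5],"spin":0,"gripper":4},{"linear":[0.4,23,3.5],"spin":0,"gripper":4},{"linear":[0.4,24.4,3.5],"spin":0,"gripper":4},{"linear":[0.4,24.4,3.5],"spin":0,"gripper":4},{"linear":[0.4,24.4,3.5],"spin":0,"gripper":4}]}}

```text
clock: 2.0
tcp_pos: [0.5358, -0.0761, 0.4198]
orientation: [0.977, 0.212, -0.0, -0.001]
force: [0.3, -0.1, -0.7]
opening: 0.462
```

```bash
python3 - <<'E'
from h import *
o,R=state(); m=camera_model("wrist"); f=grab_frame("wrist")[:,:,::-1]
import pickle; pickle.dump(m,open("w1.pkl","wb"))
cv2.imwrite("pics/w1.png",f); print(m, proj(m,(.5395,-.085,.139)))
E
```

```text
t 2.00 tcp [ 0.5358 -0.0761  0.4198] yaw 24.44 zax [-0.001   0.0011 -1.    ] F [ 0.34 -0.05 -0.73] M [-0.044  0.037 -0.004] op 40.2mm q6 -44.4
{'camera_matrix': array([[271.03991672,   0.        , 255.68428644],
       [  0.        , 271.03991672, 191.8686978 ],
       [  0.        ,   0.        ,   1.        ]]), 'R': array([[ 0.91061651,  0.41325114, -0.00103217],
       [ 0.40121555, -0.88349164,  0.24180283],
       [ 0.09901338, -0.22060377, -0.97032486]]), 't': array([-0.45587994, -0.31472235,  0.33507114])} [255.8115109  202.25872322]
```

View pics/w1.png

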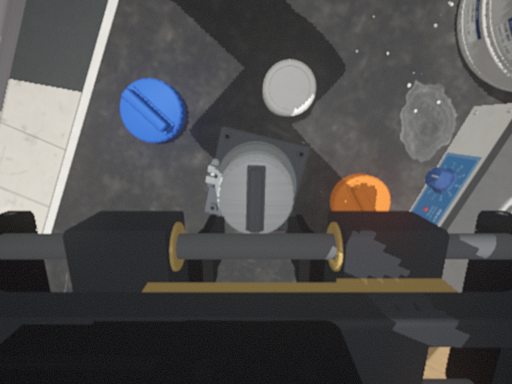

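The wrist view shows the steel lid at (256,188), its bar running upright from about (256,166) to (255,231), with the blue and orange lids off to the sides.

```bash
python3 - <<'E'
from h import *; import pickle
m=pickle.load(open("w1.pkl","rb")); a=cv2.imread("pics/w1.png"); g=cv2.cvtColor(a,cv2.COLOR_BGR2GRAY)
x0,y0,x1,y1=200,130,310,236
s=g[y0:y1,x0:x1]; b=(s<70).astype(np.uint8)
n,l,st,c=cv2.connectedComponentsWithStats(b); k=l[200-y0,256-x0]; print(k,st[k],c[k]+[x0,y0])
pts=np.argwhere(l==k)[:,::-1]+[x0,y0]; r=cv2.minAreaRect(pts.astype(np.float32)); print(r)
bx=cv2.boxPoints(r)
for z in(.139,):
    P=np.array([ray(m,p,z) for p in bx]); print(P.round(4),P.mean(0).round(4))
    for i in range(2): d=P[i+1]-P[i]; print(np.hypot(*d[:2]),np.degrees(np.arctan2(d[1],d[0])))
cv2.imwrite("pics/w1c.png",cv2.resize(a[y0:y1,190:320],None,fx=5.5,fy=5.5,interpolation=cv2.INTER_CUBIC))
E
```

```text
0 [   0    0  110  106 9014] [251.18371422 182.69436432]
((254.5, 182.49996948242188), (108.99998474121094, 104.99998474121094), -0.0)
[[ 5.014e-01 -1.411e-01  1.390e-01]
 [ 4.624e-01 -4.230e-02  1.390e-01]
 [ 5.558e-01  2.000e-04  1.390e-01]
 [ 6.043e-01 -9.440e-02  1.390e-01]] [ 0.531  -0.0694  0.139 ]
0.10626795931442239 111.56467689620428
0.1026486693456333 24.41041561795061
```

View pics/w1c.png

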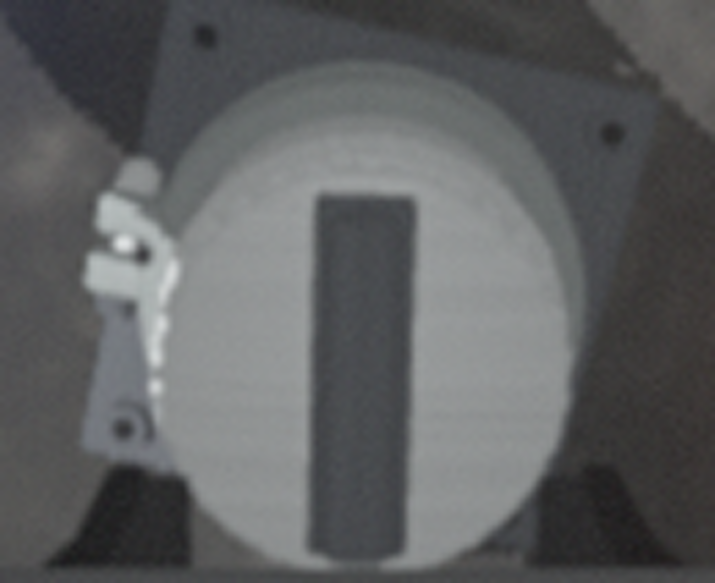

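```bash
python3 - <<'E'
from h import *; import pickle
m=pickle.load(open("w1.pkl","rb"))
C=[(247.3,165.5),(265.6,165.5),(263.6,231.2),(245.6,230.9)]
print("cam",(-m["R"].T@m["t"]).round(3))
for z in(.136,.139,.142):
    P=np.array([ray(m,p,z) for p in C]); print(P.round(4).tolist(),"centre",P.mean(0).round(4))
    for i,j in((0,1),(3,2),(0,3),(1,2)): d=P[j]-P[i]; print(np.hypot(*d[:2]).round(4),np.degrees(np.arctan2(d[1],d[0])).round(2))
# disc fit: bright lid, sides
E
```

```text
cam [ 0.508 -0.016  0.401]
[[0.5167, -0.055, 0.136], [0.5331, -0.0476, 0.136], [0.5603, -0.1111, 0.136], [0.543, -0.1185, 0.136]] centre [ 0.5383 -0.0831  0.136 ]
0.018 24.42
0.0188 23.41
0.0688 -67.5
0.0691 -66.82
[[0.5166, -0.0546, 0.139], [0.5328, -0.0472, 0.139], [0.5597, -0.11, 0.139], [0.5426, -0.1174, 0.139]] centre [ 0.5379 -0.0823  0.139 ]
0.0178 24.42
0.0186 23.41
0.068 -67.5
0.0683 -66.82
[[0.5165, -0.0541, 0.142], [0.5325, -0.0469, 0.142], [0.5591, -0.1089, 0.142], [0.5422, -0.1162, 0.142]] centre [ 0.5376 -0.0815  0.142 ]
0.0176 24.42
0.0184 23.41
0.0672 -67.5
0.0675 -66.82
```

```bash
python3 - <<'E'
from h import *; import pickle
m=pickle.load(open("w1.pkl","rb"));g=cv2.cvtColor(cv2.imread("pics/w1.png"),cv2.COLOR_BGR2GRAY)
for y in(172,185,200,215,226): print(y,g[y,240:272])
print(g[160:240,255])
E
```

```text
172 [151 151 151 152 154 152 137  99  72  72  73  74  76  77  77  77  74  75
  75  76  75  72  70  73  78 110 143 154 152 152 150 151]
185 [150 149 150 153 153 150 125  88  75  73  71  75  79  78  78  75  74  75
  74  76  73  71  71  74  86 125 147 153 151 150 149 151]
200 [148 148 150 149 152 146 113  84  70  68  71  76  77  76  75  77  72  74
  75  77  75  70  72  73 101 142 154 151 152 151 148 150]
215 [143 144 144 144 144 130  94  71  68  72  77  75  78  76  75  73  74  73
  76  74  69  69  71  84 121 142 145 145 145 144 144 142]
226 [144 145 144 145 144 123  89  68  67  70  73  76  72  71  73  73  75  75
  74  70  70  67  70  89 133 144 144 142 142 142 142 142]
[144 146 154 156 144 109  79  71  69  68  70  69  77  75  74  74  75  75
  72  74  74  75  77  74  77  75  74  74  76  76  74  73  75  75  75  74
  74  76  75  74  77  76  73  74  76  75  72  75  72  73  75  76  74  73
  76  73  70  73  73  70  76  73  74  75  74  73  73  73  73  69  71  76
  90  84  76  72  76  76  77  79]
```

```bash
python3 - <<'E'
from h import *; import pickle
m=camera_model("top")
C=np.array([(223.6,169.1),(262,161.6),(268.6,199.4),(230.5,206.6)])
P=np.array([ray(m,c,.01) for c in C]); print(P.round(4).tolist(),P.mean(0), [np.linalg.norm(P[i]-P[i-1]).round(4) for i in range(4)])
# wrist: lid top disc edge
w=pickle.load(open("w1.pkl","rb"));g=cv2.cvtColor(cv2.imread("pics/w1.png"),cv2.COLOR_BGR2GRAY)
for y in range(150,232,8): 
    print(y,g[y,205:235:1],g[y,280:306:1])
E
```

```text
[[0.5888, -0.0149, 0.01], [0.6134, -0.1411, 0.01], [0.489, -0.1624, 0.01], [0.4658, -0.0375, 0.01]] [ 0.53922789 -0.08897098  0.01      ] [np.float64(0.1251), np.float64(0.1286), np.float64(0.1262), np.float64(0.127)]
150 [ 67  62  53  51  56  53  52  48  53  54  52  61  72  73  74  72  74  70
  74  75  73  75  72  75  78  84  94  96 101 101] [97 89 77 73 73 72 77 75 75 75 77 75 76 75 76 73 74 71 72 71 73 72 74 74
 76 77]
158 [ 89  86  88  83  82  84  87  81  84  87  92  89  81  76  71  73  74  78
  93 101 106 107 110 108 106 109 108 109 114 118] [108 107 106 109 108 106 103  98  87  79  75  74  74  74  74  74  76  72
  74  75  73  74  74  76  75  74]
166 [ 85  82 104 156 179 175 167 154 132 117 106 103 103  97 100 104 107 106
 109 107 106 110 122 133 139 140 139 141 145 148] [138 139 137 128 112 105 106 105 108 106 106 100  89  77  74  75  74  75
  73  74  76  74  74  74  73  65]
174 [ 82  84  93  95 103 150 208 222 209 168 118 130 157 175 179 174 151 137
 134 137 139 139 141 143 145 145 147 147 147 148] [145 146 144 143 143 144 139 139 136 123 110 106 108 109 104  87  75  73
  73  
[... 909 characters left out ...]
  73  59  58  56  57
  55  52  55  50  52  54  54  50]
214 [ 85  86  84  87  82  78  67  68  71  71  85  95 102 110 121 117 120 132
 140 141 141 141 143 142 140 143 141 144 143 141] [143 142 142 143 141 144 141 139 130 100  75  62  58  57  58  52  50  44
  45  47  46  47  52  55  53  54]
222 [ 77  55  39  36  31  36  33  33  33  39  42  43  44  42  44  43  38  44
  46  61  86 104 121 135 140 141 141 142 142 142] [144 142 137 120  94  75  68  59  48  44  46  42  43  43  41  40  41  39
  37  32  36  33  34  32  38  42]
230 [31 36 34 35 32 43 44 38 41 42 45 42 42 45 43 44 46 43 46 57 77 84 85 87
 89 88 88 87 85 89] [66 69 62 72 74 65 56 51 42 40 44 41 43 44 46 41 42 43 42 37 40 38 32 34
 32 29]
```

Request:
{"method": "send_rows", "body": {"rows": [{"linear":[0,0,3],"spin":1,"gripper":3},{"linear":[0,0,6],"spin":1.5,"gripper":3},{"linear":[0,0,8],"spin":1.5,"gripper":3},{"linear":[0,0,8],"spin":1.5,"gripper":3},{"linear":[0,0,8],"spin":1.5,"gripper":3}]}}

```text
clock: 2.55
tcp_pos: [0.5362, -0.0757, 0.3404]
orientation: [0.98, 0.2, 0.0, -0.0]
force: [0.3, 0.9, 0.0]
opening: 0.352
```

```bash
python3 - <<'E'
from h import *
o,R=state(); m=camera_model("wrist"); f=grab_frame("wrist")[:,:,::-1]
cv2.imwrite("pics/w2.png",f); print(to(o,R,.5395,-.0862,.306),proj(m,(.5395,-.0862,.139)))
s=grab_frame("scene")[170:260,190:310,::-1]; cv2.imwrite("pics/s2.png",cv2.resize(s,None,fx=5,fy=5,interpolation=cv2.INTER_CUBIC))
E
```

```text
t 2.55 tcp [ 0.5362 -0.0757  0.3404] yaw 23.03 zax [ 1.e-04  1.e-04 -1.e+00] F [0.26 0.9  0.01] M [-0.078 -0.018 -0.002] op 30.6mm q6 -42.9
[-0.1   1.09  3.44] [254.57883273 234.2471466 ]
```

View pics/w2.png

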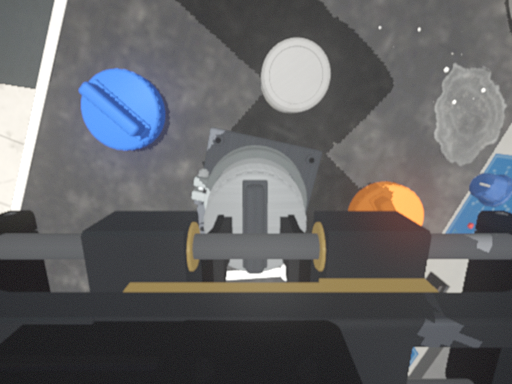

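View pics/s2.png

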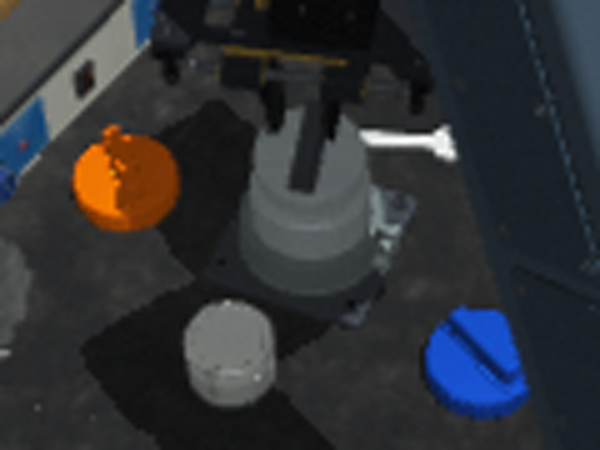

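Request:
{"method": "send_rows", "body": {"rows": [{"linear":[-0.1,1.05,0.5],"spin":0,"gripper":3},{"linear":[-0.1,1.05,1.5],"spin":0,"gripper":3},{"linear":[-0.1,1.05,2.5],"spin":0,"gripper":3},{"linear":[-0.1,1.05,3.3],"spin":0,"gripper":3},{"linear":[-0.1,1.05,3.4],"spin":0,"gripper":3},{"linear":[-0.1,1.05,3.4],"spin":0,"gripper":3}]}}

```text
clock: 3.25
tcp_pos: [0.5393, -0.0869, 0.305]
orientation: [0.98, 0.199, -0.001, -0.0]
force: [-0.3, -0.6, 0.5]
opening: 0.345
```

```bash
python3 - <<'E'
from h import *
o,R=state(); f=grab_frame("wrist")[:,:,::-1]
cv2.imwrite("pics/w3.png",cv2.resize(f[140:300,170:340],None,fx=4,fy=3.7)); 
s=grab_frame("scene")[170:260,190:310,::-1]; cv2.imwrite("pics/s3.png",cv2.resize(s,None,fx=5,fy=5,interpolation=cv2.INTER_CUBIC))
E
```

```text
t 3.25 tcp [ 0.5393 -0.0869  0.305 ] yaw 22.94 zax [-1.4e-03  6.0e-04 -1.0e+00] F [-0.32 -0.61  0.46] M [-0.013 -0.03   0.004] op 30.0mm q6 -43.8
```

View pics/w3.png

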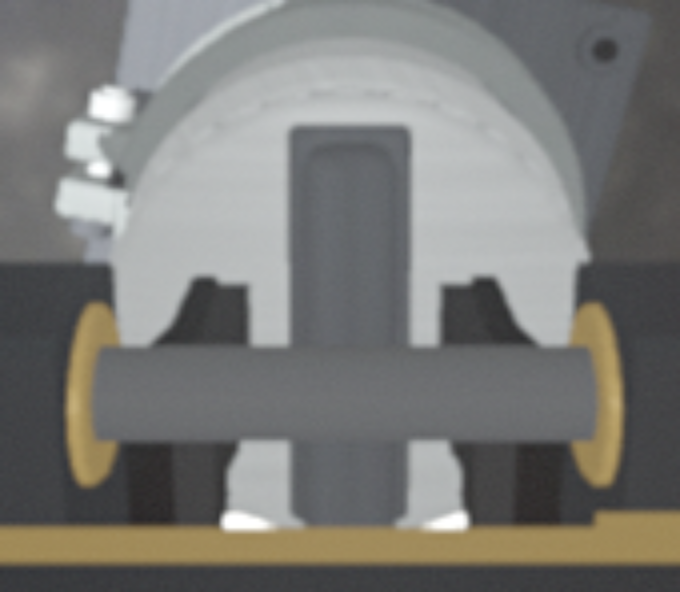

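View pics/s3.png

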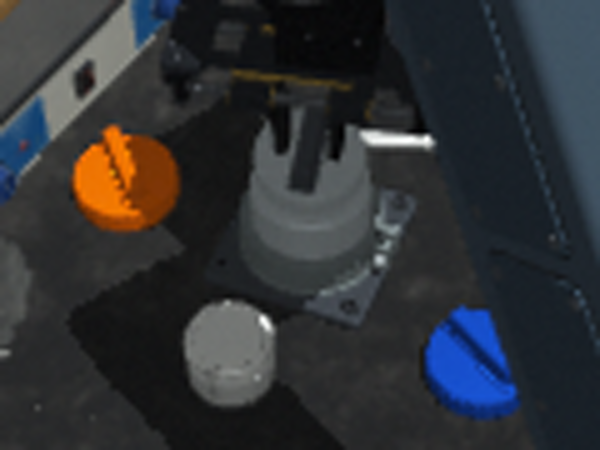

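Request:
{"method": "send_rows", "body": {"rows": [{"linear":[0,0,0],"spin":0,"gripper":2.2},{"linear":[0,0,0],"spin":0,"gripper":1.8},{"linear":[0,0,0],"spin":0,"gripper":1.6},{"linear":[0,0,0],"spin":0,"gripper":1.6},{"linear":[0,0,0],"spin":0,"gripper":1.6}], "newtons": 5}}

```text
clock: 3.85
tcp_pos: [0.5395, -0.0869, 0.3058]
orientation: [0.98, 0.199, 0.0, 0.0]
force: [-0.2, 1.2, 0.0]
opening: 0.186
```

```bash
python3 - <<'E'
from h import *
o,R=state(); f=grab_frame("wrist")[:,:,::-1]
cv2.imwrite("pics/w4.png",cv2.resize(f[140:300,170:340],None,fx=4,fy=3.7)); 
E
```

```text
t 3.85 tcp [ 0.5395 -0.0869  0.3058] yaw 22.94 zax [ 2.e-04 -1.e-04 -1.e+00] F [-0.2   1.21  0.04] M [-0.081 -0.02   0.021] op 16.2mm q6 -43.8
```

View pics/w4.png

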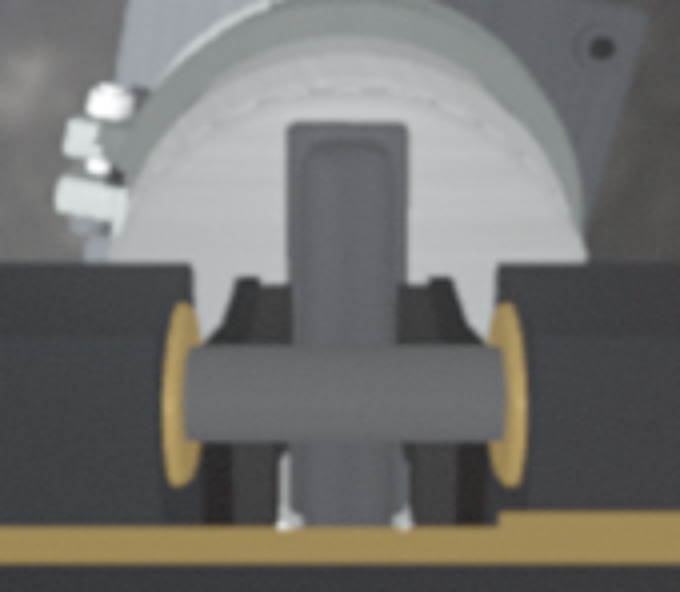

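Request:
{"method": "send_rows", "body": {"rows": [{"linear":[0,0,0],"spin":-3,"gripper":1.6},{"linear":[0,0,0],"spin":-6,"gripper":1.6},{"linear":[0,0,0],"spin":-9,"gripper":1.6},{"linear":[0,0,0],"spin":-12,"gripper":1.6},{"linear":[0,0,0],"spin":-15,"gripper":1.6},{"linear":[0,0,0],"spin":-15,"gripper":1.6}], "newtons": 40}}

```text
clock: 4.5
tcp_pos: [0.5394, -0.087, 0.3061]
orientation: [0.946, 0.325, 0.0, 0.0]
force: [-1.1, 0.7, 3.0]
opening: 0.185
```

```bash
cat > look.py <<'E'
from h import *; import sys
n=sys.argv[1]
o,R=state(); f=grab_frame("wrist")[:,:,::-1]
cv2.imwrite(f"pics/r{n}.png",f)
s=grab_frame("scene")[:,:,::-1]; cv2.imwrite(f"pics/rs{n}.png",s)
cv2.imwrite(f"pics/w{n}.png",np.hstack([cv2.resize(f[140:300,170:340],(425,400)),cv2.resize(s[175:245,220:290],(370,400),interpolation=cv2.INTER_CUBIC)]))
E
python3 look.py 5
```

```text
t 4.50 tcp [ 0.5394 -0.087   0.3061] yaw 37.91 zax [ 0.e+00 -1.e-04 -1.e+00] F [-1.13  0.71  3.  ] M [-0.051  0.134 -0.148] op 16.1mm q6 -58.8
```

View pics/w5.png

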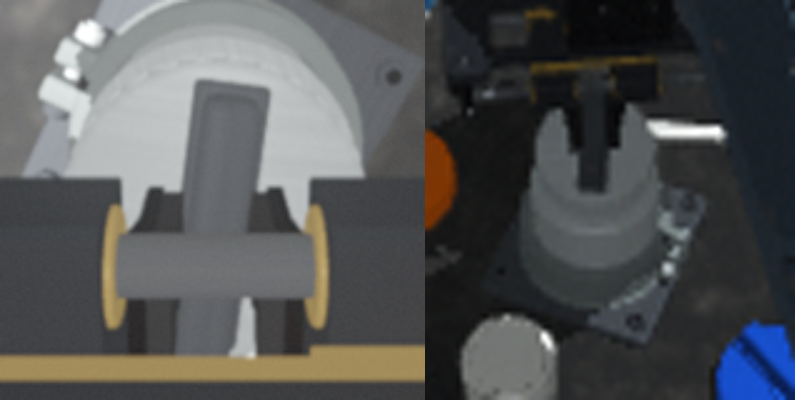

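Request:
{"method": "send_rows", "body": {"rows": [{"linear":[0,0,0],"spin":-3,"gripper":1.6},{"linear":[0,0,0],"spin":-6,"gripper":1.6},{"linear":[0,0,0],"spin":-9,"gripper":1.6},{"linear":[0,0,0],"spin":-12,"gripper":1.6},{"linear":[0,0,0],"spin":-12,"gripper":1.6}]}}

```text
clock: 5.1
tcp_pos: [0.5396, -0.087, 0.3064]
orientation: [0.907, 0.422, 0.0, 0.0]
force: [-1.2, -0.2, 5.6]
opening: 0.186
```

```bash
python3 look.py 6
```

```text
t 5.10 tcp [ 0.5396 -0.087   0.3064] yaw 49.90 zax [ 1.e-03 -3.e-04 -1.e+00] F [-1.15 -0.19  5.58] M [-0.048  0.242 -0.209] op 16.1mm q6 -70.8
```

View pics/w6.png

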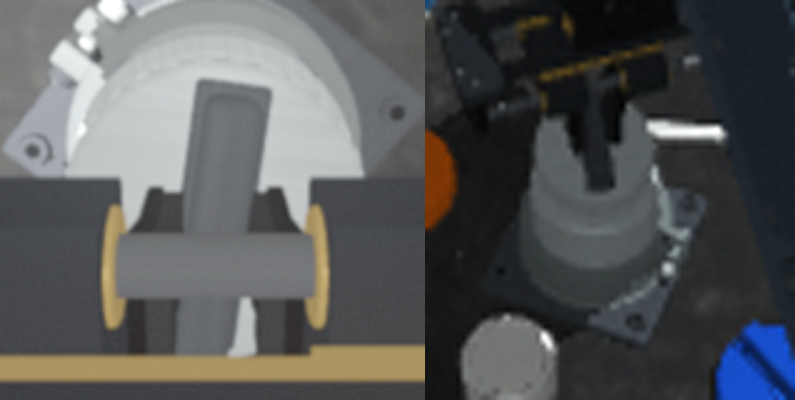

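Request:
{"method": "send_rows", "body": {"rows": [{"linear":[0,0,0],"spin":-3,"gripper":1.6},{"linear":[0,0,0],"spin":-6,"gripper":1.6},{"linear":[0,0,0],"spin":-9,"gripper":1.6},{"linear":[0,0,0],"spin":-9,"gripper":1.6}]}}

```text
clock: 5.6
tcp_pos: [0.5397, -0.0871, 0.3068]
orientation: [0.871, 0.492, 0.001, 0.001]
force: [-1.7, 0.4, 6.9]
opening: 0.187
```

```bash
python3 look.py 7
```

```text
t 5.60 tcp [ 0.5397 -0.0871  0.3068] yaw 58.89 zax [ 1.5e-03 -6.0e-04 -1.0e+00] F [-1.73  0.39  6.89] M [-0.104  0.231 -0.208] op 16.3mm q6 -79.8
```

View pics/w7.png

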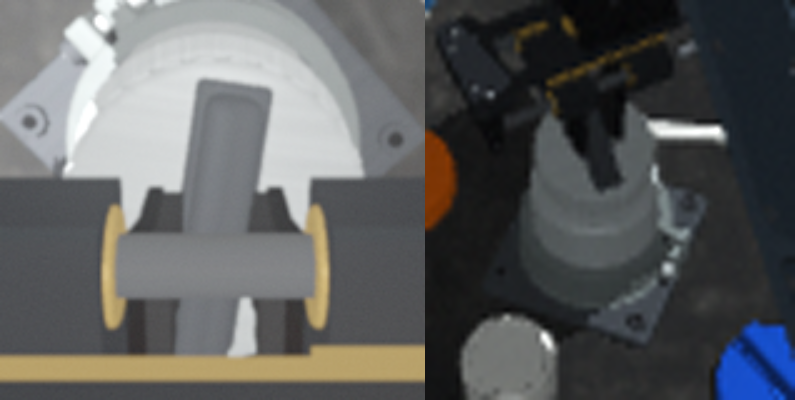

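Request:
{"method": "send_rows", "body": {"rows": [{"linear":[0,0,-0.03],"spin":-3,"gripper":1.6},{"linear":[0,0,-0.03],"spin":-6,"gripper":1.6},{"linear":[0,0,-0.03],"spin":-9,"gripper":1.6},{"linear":[0,0,-0.03],"spin":-9,"gripper":1.6}]}}

```text
clock: 6.1
tcp_pos: [0.5397, -0.0872, 0.3071]
orientation: [0.83, 0.558, 0.0, 0.001]
force: [-2.4, -0.4, 7.5]
opening: 0.188
```

```bash
python3 look.py 8
```

```text
t 6.10 tcp [ 0.5397 -0.0872  0.3071] yaw 67.90 zax [ 1.7e-03 -8.0e-04 -1.0e+00] F [-2.36 -0.37  7.49] M [-0.044  0.312 -0.208] op 16.4mm q6 -88.8
```

View pics/w8.png

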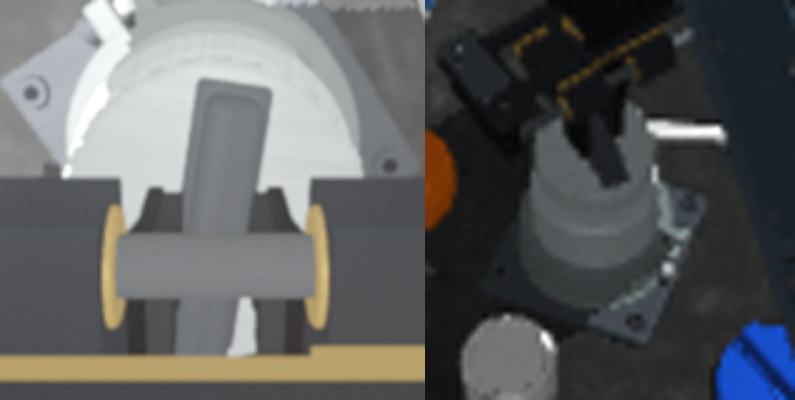

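Request:
{"method": "send_rows", "body": {"rows": [{"linear":[0,0,-0.03],"spin":-3,"gripper":1.6},{"linear":[0,0,-0.03],"spin":-6,"gripper":1.6},{"linear":[0,0,-0.03],"spin":-9,"gripper":1.6},{"linear":[0,0,-0.03],"spin":-9,"gripper":1.6}]}}

```text
clock: 6.6
tcp_pos: [0.5397, -0.0872, 0.3075]
orientation: [0.783, 0.622, 0.0, 0.001]
force: [-1.4, -0.6, 7.6]
opening: 0.188
```

```bash
python3 look.py 9
```

```text
t 6.60 tcp [ 0.5397 -0.0872  0.3075] yaw 76.90 zax [ 1.6e-03 -9.0e-04 -1.0e+00] F [-1.4  -0.55  7.57] M [-0.109  0.282 -0.283] op 16.4mm q6 -97.8
```

View pics/w9.png

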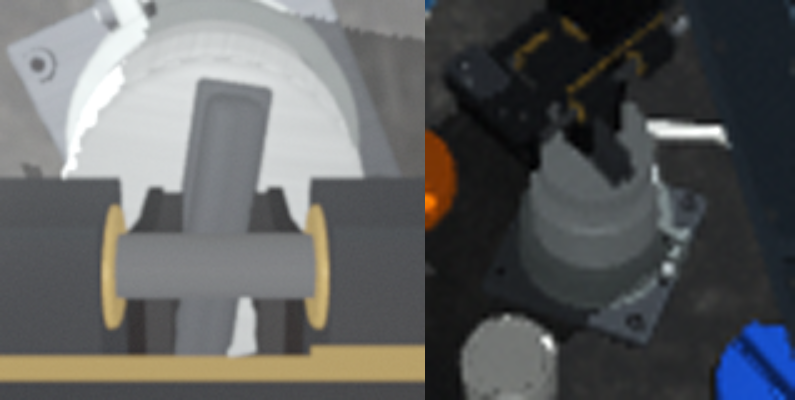

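Request:
{"method": "send_rows", "body": {"rows": [{"linear":[0,0,-0.03],"spin":-3,"gripper":1.6},{"linear":[0,0,-0.03],"spin":-6,"gripper":1.6},{"linear":[0,0,-0.03],"spin":-9,"gripper":1.6},{"linear":[0,0,-0.03],"spin":-9,"gripper":1.6}]}}

```text
clock: 7.1
tcp_pos: [0.5397, -0.0873, 0.3078]
orientation: [0.732, 0.681, 0.0, 0.001]
force: [-1.1, -0.6, 7.4]
opening: 0.188
```

```bash
python3 look.py 10
```

```text
t 7.10 tcp [ 0.5397 -0.0873  0.3078] yaw 85.90 zax [ 0.0017 -0.001  -1.    ] F [-1.07 -0.57  7.4 ] M [-0.173  0.26  -0.175] op 16.4mm q6 -106.8
```

View pics/w10.png

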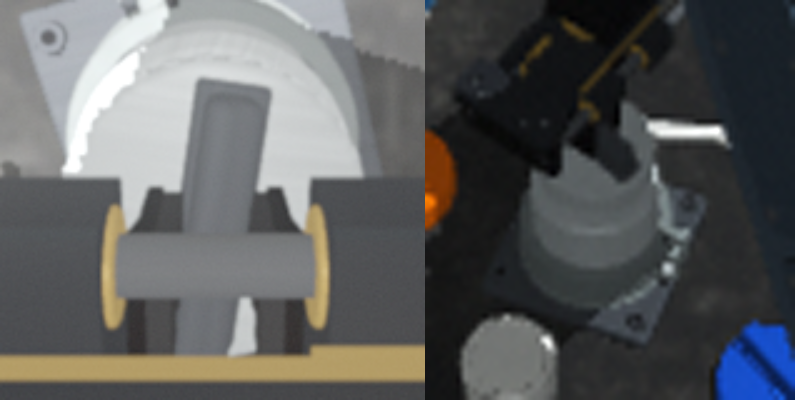

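Request:
{"method": "send_rows", "body": {"rows": [{"linear":[0,0,-0.03],"spin":-3,"gripper":1.6},{"linear":[0,0,-0.03],"spin":-6,"gripper":1.6},{"linear":[0,0,-0.03],"spin":-8,"gripper":1.6},{"linear":[0,0,-0.03],"spin":-8,"gripper":1.6}]}}

```text
clock: 7.6
tcp_pos: [0.5398, -0.0868, 0.3072]
orientation: [0.683, 0.731, 0.001, 0.0]
force: [1.2, 0.0, 2.1]
opening: 0.185
```

```bash
python3 look.py 11
```

```text
t 7.60 tcp [ 0.5398 -0.0868  0.3072] yaw 93.87 zax [ 1.4e-03  2.0e-04 -1.0e+00] F [1.16 0.04 2.09] M [ 0.27  -0.042 -0.144] op 16.1mm q6 -114.8
```

View pics/w11.png

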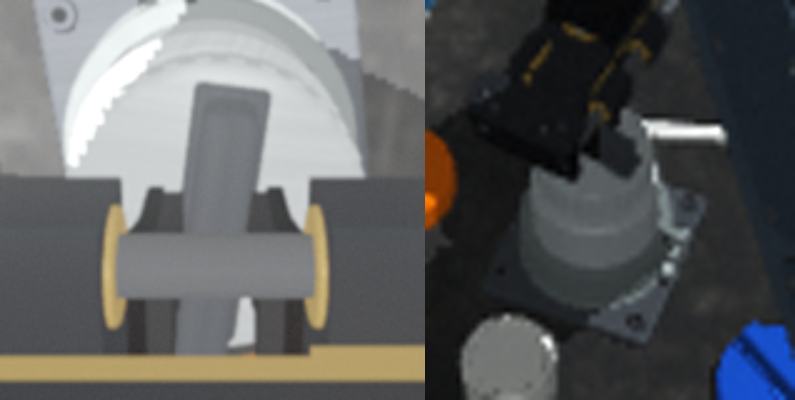

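Far bar end moved 2 px, the upward force fell from 7.4 to 2.1 N and the moment jumped, so the lid has probably dropped. I'll centre the fingers in the slack so it can settle, then look.

Request:
{"method": "send_rows", "body": {"rows": [{"linear":[0,0,0],"spin":3,"gripper":1.6},{"linear":[0,0,0],"spin":6,"gripper":1.8},{"linear":[0,0,0],"spin":6,"gripper":2.0},{"linear":[0,0,0],"spin":6,"gripper":2.0}]}}

```text
clock: 8.1
tcp_pos: [0.5393, -0.087, 0.3067]
orientation: [0.719, 0.695, -0.0, -0.0]
force: [-0.7, -0.9, -0.5]
opening: 0.222
```

```bash
python3 look.py 12
```

```text
t 8.10 tcp [ 0.5393 -0.087   0.3067] yaw 88.00 zax [-6.e-04 -1.e-04 -1.e+00] F [-0.66 -0.9  -0.49] M [ 0.002 -0.024 -0.041] op 19.3mm q6 -108.9
```

View pics/w12.png

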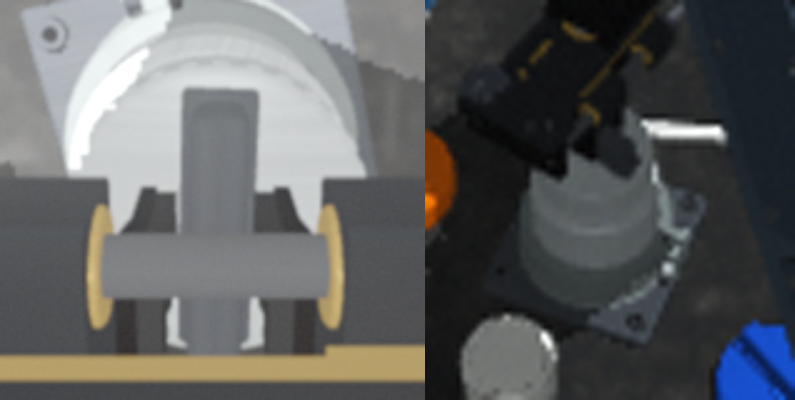

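Request:
{"method": "send_rows", "body": {"rows": [{"linear":[0,0,-2],"spin":0,"gripper":2.5},{"linear":[0,0,-6],"spin":0,"gripper":3},{"linear":[0,-0.6,-10],"spin":0,"gripper":4},{"linear":[0,-1,-11.3],"spin":0,"gripper":4},{"linear":[0,-1,-11.3],"spin":0,"gripper":4},{"linear":[0,-1,-11.3],"spin":0,"gripper":4}]}}

```text
clock: 8.8
tcp_pos: [0.5289, -0.0864, 0.419]
orientation: [0.72, 0.694, -0.0, -0.001]
force: [-0.6, 0.1, 0.3]
opening: 0.454
```

```bash
python3 - <<'E'
from h import *; import pickle
o,R=state(); m=camera_model("wrist"); f=grab_frame("wrist")[:,:,::-1]
pickle.dump(m,open("w13.pkl","wb")); cv2.imwrite("pics/r13.png",f)
y0,y1=120,236
cv2.imwrite("pics/w13.png",cv2.resize(f[y0:y1,190:320],None,fx=5,fy=5,interpolation=cv2.INTER_CUBIC))
E
```

```text
t 8.80 tcp [ 0.5289 -0.0864  0.419 ] yaw 87.94 zax [-1.6e-03  6.0e-04 -1.0e+00] F [-0.61  0.11  0.3 ] M [ 0.044 -0.017 -0.028] op 39.5mm q6 -109.2
```

View pics/w13.png

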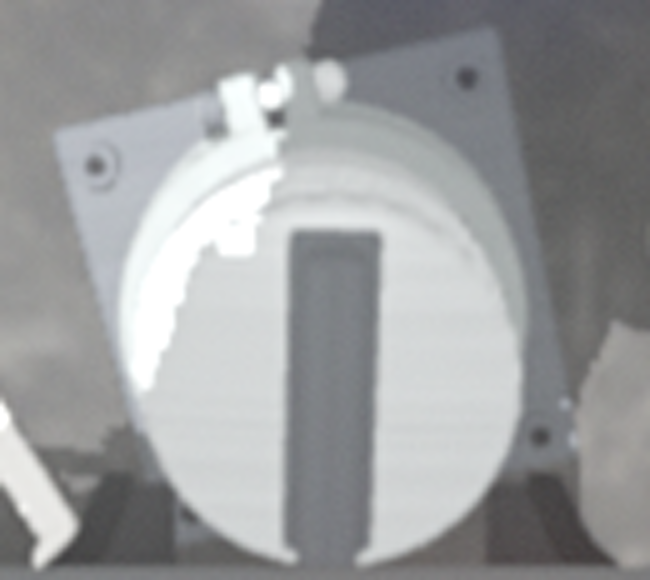

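```bash
python3 - <<'E'
from h import *
f=grab_frame("scene")[:,:,::-1].copy(); cv2.imwrite("pics/rs14.png",f)
m=camera_model("scene")
c=f[170:240,215:295]; S=8; c=cv2.resize(c,None,fx=S,fy=S,interpolation=cv2.INTER_CUBIC)
print("level bar ends",[proj(m,(.5395+s*.033,-.0865-s*.001,.1375)).round(1) for s in(1,-1)])
cv2.imwrite("pics/w14.png",c)
E
```

```text
level bar ends [array([244. , 192.5]), array([259. , 200.4])]
```

View pics/w14.png

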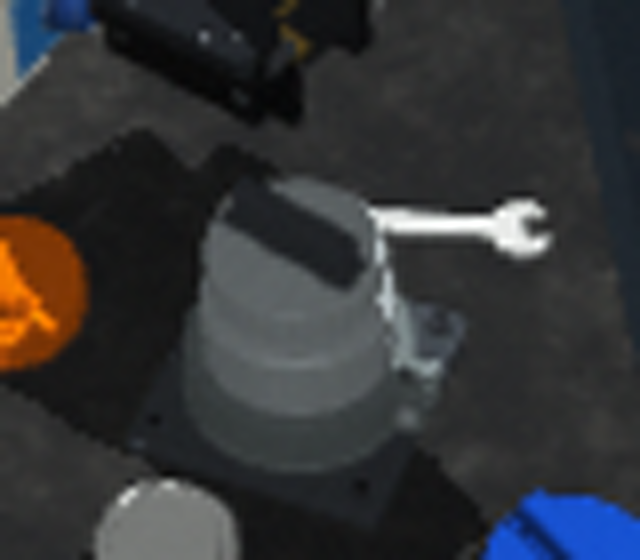

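The bar in the scene view runs from (244,192) to (260,201). Its slope is about 0.53 and the level prediction is 0.527, while a 0.1 rad tilt would give about 0.4 or 0.66. The lid has dropped level, so I'll go back down onto the bar.

Request:
{"method": "send_rows", "body": {"rows": [{"linear":[0,0.6,2],"spin":0,"gripper":3},{"linear":[0,1.05,5],"spin":0,"gripper":3},{"linear":[0,1.05,8.5],"spin":0,"gripper":3},{"linear":[0,1.05,10.5],"spin":0,"gripper":3},{"linear":[0,1.05,11.4],"spin":0,"gripper":2.4},{"linear":[0,1.05,11.4],"spin":0,"gripper":1.6},{"linear":[0,1.05,11.4],"spin":0,"gripper":1.6},{"linear":[0,1.05,11.4],"spin":0,"gripper":1.6}], "newtons": 20}}

```text
clock: 9.7
tcp_pos: [0.5404, -0.0871, 0.307]
orientation: [0.72, 0.694, 0.0, 0.001]
force: [-0.5, -0.4, 0.4]
opening: 0.195
```

```bash
python3 look.py 15
```

```text
t 9.70 tcp [ 0.5404 -0.0871  0.307 ] yaw 87.94 zax [ 2.2e-03 -9.0e-04 -1.0e+00] F [-0.52 -0.45  0.42] M [ 0.032  0.02  -0.005] op 16.9mm q6 -108.8
```

View pics/w15.png

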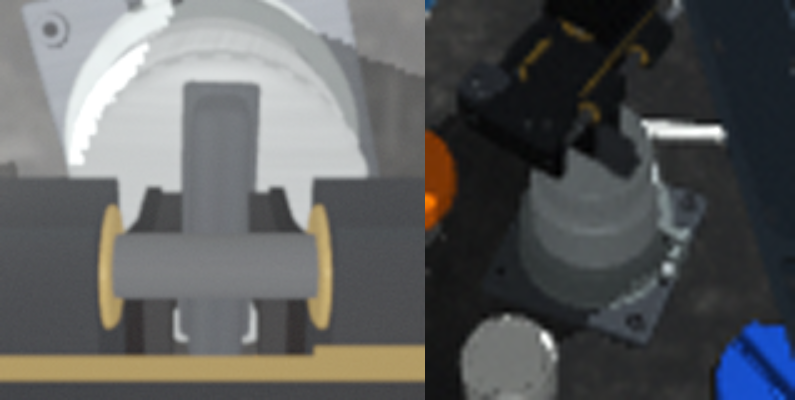

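Request:
{"method": "send_rows", "body": {"rows": [{"linear":[0,0,0.1],"spin":4,"gripper":1.6},{"linear":[0,0,0.1],"spin":8,"gripper":1.6},{"linear":[0,0,0.1],"spin":12,"gripper":1.6},{"linear":[0,0,0.1],"spin":16,"gripper":1.6},{"linear":[0,0,0.1],"spin":20,"gripper":1.6},{"linear":[0,0,0.1],"spin":24,"gripper":1.6},{"linear":[0,0,0.1],"spin":28,"gripper":1.6},{"linear":[0,0,0.1],"spin":32,"gripper":1.6},{"linear":[0,0,0.1],"spin":36,"gripper":1.6},{"linear":[0,0,0.1],"spin":36,"gripper":1.6}], "newtons": 50}}

```text
clock: 10.8
tcp_pos: [0.5401, -0.0871, 0.3056]
orientation: [0.899, 0.438, 0.001, 0.001]
force: [0.2, -0.5, -1.3]
opening: 0.184
```

```bash
python3 look.py 16
```

```text
t 10.80 tcp [ 0.5401 -0.0871  0.3056] yaw 51.96 zax [ 1.5e-03 -7.0e-04 -1.0e+00] F [ 0.22 -0.49 -1.31] M [-0.067 -0.062  0.011] op 16.0mm q6 -72.8
```

View pics/w16.png

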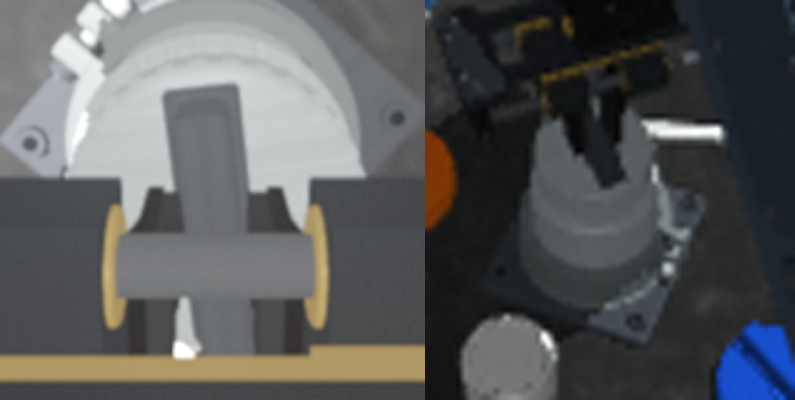

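The lid turns freely now, with Mz about 0.01 N m against 0.2 while it was crooked. I'll carry on.

Request:
{"method": "send_rows", "body": {"rows": [{"linear":[0,0,0.05],"spin":5,"gripper":1.6},{"linear":[0,0,0.05],"spin":10,"gripper":1.6},{"linear":[0,0,0.1],"spin":15,"gripper":1.6},{"linear":[0,0,0.1],"spin":20,"gripper":1.6},{"linear":[0,0,0.15],"spin":25,"gripper":1.6},{"linear":[0,0,0.15],"spin":30,"gripper":1.6},{"linear":[0,0,0.2],"spin":35,"gripper":1.6},{"linear":[0,0,0.2],"spin":40,"gripper":1.6},{"linear":[0,0,0.2],"spin":40,"gripper":1.6}]}}

```text
clock: 11.8
tcp_pos: [0.5403, -0.0872, 0.3037]
orientation: [0.995, 0.105, 0.001, 0.001]
force: [0.8, -0.4, 1.9]
opening: 0.185
```

```bash
python3 look.py 17
```

```text
t 11.80 tcp [ 0.5403 -0.0872  0.3037] yaw 12.02 zax [ 0.0018 -0.001  -1.    ] F [ 0.83 -0.37  1.91] M [-0.242  0.013  0.073] op 16.1mm q6 -32.9
```

View pics/w17.png

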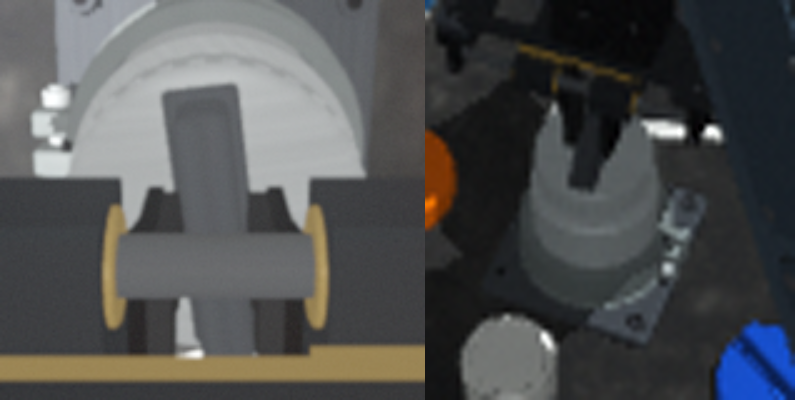

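Request:
{"method": "send_rows", "body": {"rows": [{"linear":[0,0,0.05],"spin":5,"gripper":1.6},{"linear":[0,0,0.05],"spin":10,"gripper":1.6},{"linear":[0,0,0.1],"spin":15,"gripper":1.6},{"linear":[0,0,0.1],"spin":20,"gripper":1.6},{"linear":[0,0,0.15],"spin":25,"gripper":1.6},{"linear":[0,0,0.15],"spin":30,"gripper":1.6},{"linear":[0,0,0.2],"spin":35,"gripper":1.6},{"linear":[0,0,0.2],"spin":40,"gripper":1.6},{"linear":[0,0,0.2],"spin":40,"gripper":1.6}]}}

```text
clock: 12.8
tcp_pos: [0.5402, -0.0871, 0.3018]
orientation: [0.97, -0.241, 0.001, 0.0]
force: [0.2, -1.5, 5.7]
opening: 0.188
```

```bash
python3 look.py 18
```

```text
t 12.80 tcp [ 0.5402 -0.0871  0.3018] yaw -27.94 zax [ 1.5e-03 -7.0e-04 -1.0e+00] F [ 0.23 -1.48  5.73] M [-0.205  0.054  0.142] op 16.3mm q6 7.1
```

View pics/w18.png

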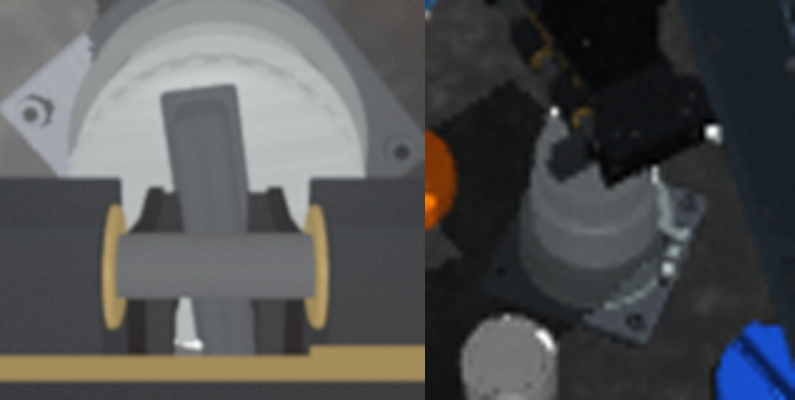

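Request:
{"method": "send_rows", "body": {"rows": [{"linear":[0,0,0],"spin":5,"gripper":1.6},{"linear":[0,0,0.0],"spin":10,"gripper":1.6},{"linear":[0,0,0.05],"spin":15,"gripper":1.6},{"linear":[0,0,0.05],"spin":20,"gripper":1.6},{"linear":[0,0,0.1],"spin":25,"gripper":1.6},{"linear":[0,0,0.1],"spin":30,"gripper":1.6},{"linear":[0,0,0.1],"spin":30,"gripper":1.6}]}}

```text
clock: 13.6
tcp_pos: [0.5403, -0.0869, 0.3008]
orientation: [0.875, -0.485, 0.001, -0.0]
force: [-0.3, -0.5, 6.0]
opening: 0.184
```

```bash
python3 look.py 19
```

```text
t 13.60 tcp [ 0.5403 -0.0869  0.3008] yaw -57.97 zax [ 1.8e-03 -4.0e-04 -1.0e+00] F [-0.29 -0.54  5.97] M [-0.1    0.077  0.153] op 16.0mm q6 37.1
```

View pics/w19.png

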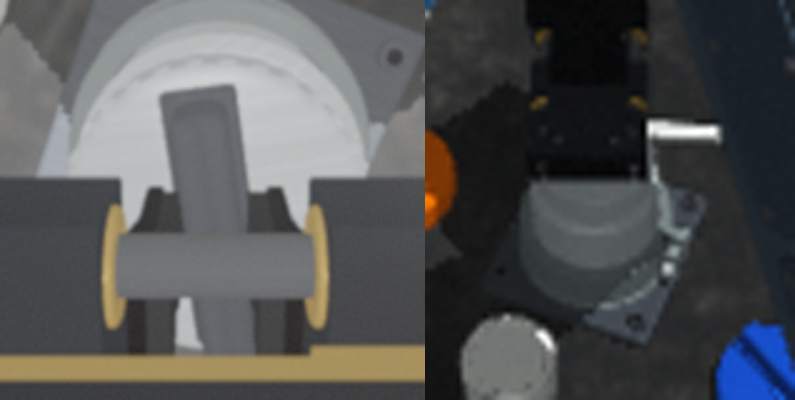

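Request:
{"method": "send_rows", "body": {"rows": [{"linear":[0,0,0],"spin":4,"gripper":1.6},{"linear":[0,0,0.05],"spin":8,"gripper":1.6},{"linear":[0,0,0.05],"spin":12,"gripper":1.6},{"linear":[0,0,0.05],"spin":15,"gripper":1.6},{"linear":[0,0,0.05],"spin":15,"gripper":1.6}]}}

```text
clock: 14.2
tcp_pos: [0.5406, -0.087, 0.3008]
orientation: [0.804, -0.594, 0.001, -0.0]
force: [0.1, 0.3, 8.2]
opening: 0.188
```

```bash
python3 -c "
from h import *; state()"
```

```text
t 14.20 tcp [ 0.5406 -0.087   0.3008] yaw -72.91 zax [ 2.9e-03 -9.0e-04 -1.0e+00] F [0.09 0.32 8.21] M [-0.005  0.16   0.151] op 16.4mm q6 52.1
```

Request:
{"method": "send_rows", "body": {"rows": [{"linear":[0,0,0],"spin":4,"gripper":1.6},{"linear":[0,0,0],"spin":8,"gripper":1.6},{"linear":[0,0,0],"spin":12,"gripper":1.6},{"linear":[0,0,0],"spin":12,"gripper":1.6}]}}

```text
clock: 14.6
tcp_pos: [0.5407, -0.0871, 0.3008]
orientation: [0.738, -0.675, 0.002, -0.001]
force: [0.5, 0.1, 8.6]
opening: 0.189
```

```bash
python3 look.py 20
```

```text
t 14.60 tcp [ 0.5407 -0.0871  0.3008] yaw -84.93 zax [ 0.0032 -0.001  -1.    ] F [0.54 0.07 8.55] M [-0.07   0.112  0.144] op 16.4mm q6 64.1
```

View pics/w20.png

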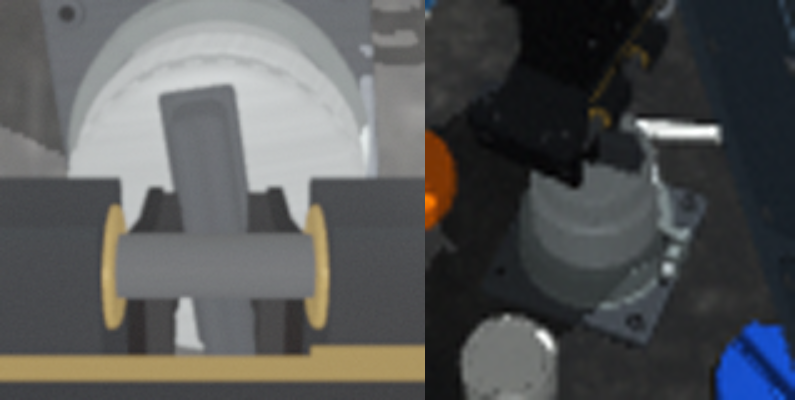

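Request:
{"method": "send_rows", "body": {"rows": [{"linear":[0,0,0],"spin":3,"gripper":1.6},{"linear":[0,0,0],"spin":6,"gripper":1.6},{"linear":[0,0,0],"spin":9,"gripper":1.6},{"linear":[0,0,0],"spin":12,"gripper":1.6},{"linear":[0,0,0],"spin":12,"gripper":1.6}]}}

```text
clock: 15.2
tcp_pos: [0.5407, -0.0874, 0.3008]
orientation: [-0.664, 0.748, -0.002, 0.0]
force: [0.2, -2.9, 8.1]
opening: 0.192
```

```bash
python3 look.py 21
```

```text
t 15.20 tcp [ 0.5407 -0.0874  0.3008] yaw -96.79 zax [ 0.0032 -0.0026 -1.    ] F [ 0.2  -2.9   8.11] M [-0.301  0.135  0.531] op 16.7mm q6 76.0
```

Request:
{"method": "send_rows", "body": {"rows": [{"linear":[0,0,0],"spin":1.5,"gripper":1.6},{"linear":[0,0,0],"spin":1.5,"gripper":1.6},{"linear":[0,0,0],"spin":1.5,"gripper":1.6}]}}

```text
clock: 15.6
tcp_pos: [0.5408, -0.0875, 0.3008]
orientation: [-0.655, 0.756, -0.002, 0.0]
force: [0.1, -2.2, 8.5]
opening: 0.189
```

```bash
python3 look.py 22
```

```text
t 15.60 tcp [ 0.5408 -0.0875  0.3008] yaw -98.19 zax [ 0.0033 -0.003  -1.    ] F [ 0.11 -2.16  8.46] M [-0.363  0.081  0.705] op 16.4mm q6 77.4
```

View pics/w22.png

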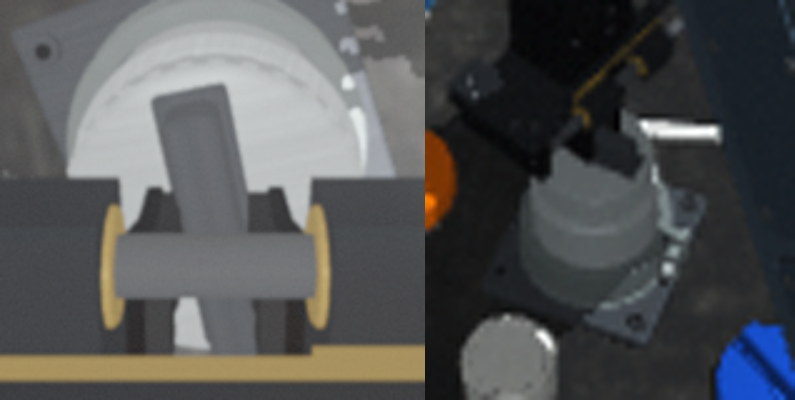

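Request:
{"method": "send_rows", "body": {"rows": [{"linear":[0,0,0],"spin":-5,"gripper":1.8},{"linear":[0,0,0],"spin":-9,"gripper":2.2},{"linear":[0,0,0],"spin":-9,"gripper":3},{"linear":[0,0,0],"spin":-9,"gripper":4},{"linear":[0,0,-2],"spin":-9,"gripper":4},{"linear":[0,0,-6],"spin":-9,"gripper":4},{"linear":[0,0,-9],"spin":-9,"gripper":4},{"linear":[0,-1,-12],"spin":-9,"gripper":4},{"linear":[0,-1,-12],"spin":-9,"gripper":4},{"linear":[0,-1,-12],"spin":-9,"gripper":4}]}}

```text
clock: 16.7
tcp_pos: [0.5496, -0.0883, 0.4196]
orientation: [0.71, -0.704, 0.0, -0.0]
force: [-0.2, 0.2, -0.9]
opening: 0.459
```

```bash
python3 - <<'E'
from h import *
o,R=state(); f=grab_frame("scene")[:,:,::-1].copy(); w=grab_frame("wrist")[:,:,::-1]
c=cv2.resize(f[170:240,215:295],None,fx=5,fy=5,interpolation=cv2.INTER_CUBIC)
old=cv2.resize(cv2.imread("pics/rs14.png")[170:240,215:295],None,fx=5,fy=5,interpolation=cv2.INTER_CUBIC)
cv2.imwrite("pics/w23.png",np.hstack([old,c])); cv2.imwrite("pics/w24.png",w)
E
```

```text
t 16.70 tcp [ 0.5496 -0.0883  0.4196] yaw -89.56 zax [ 4.e-04 -1.e-04 -1.e+00] F [-0.19  0.24 -0.91] M [-0.013  0.167  0.09 ] op 39.9mm q6 68.9
```

View pics/w23.png

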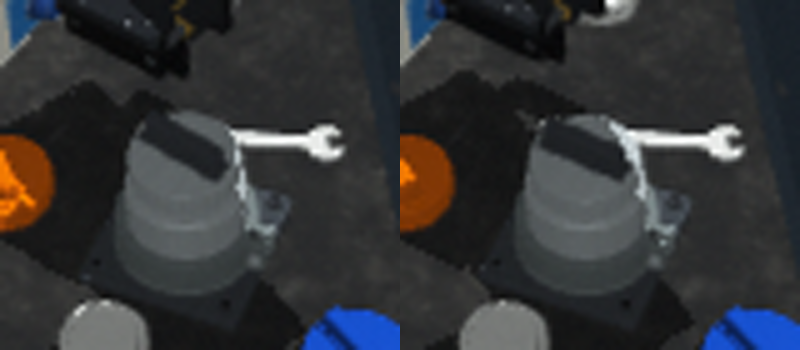

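View pics/w24.png

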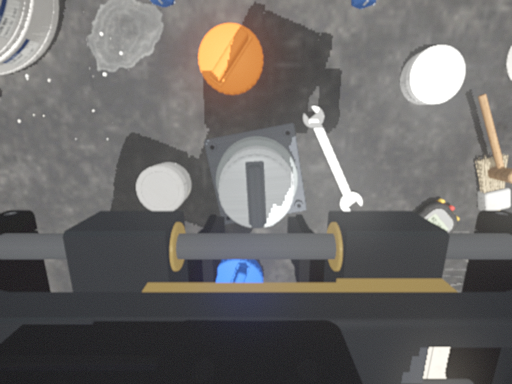

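```bash
python3 - <<'E'
from h import *
m=camera_model("scene"); a=cv2.imread("pics/rs14.png",0).astype(int); f=grab_frame("scene")[:,:,::-1]; cv2.imwrite("pics/rs25.png",f); b=cv2.imread("pics/rs25.png",0).astype(int)
for n,i in(("start",a),("now",b)): print(n,i[186:232,244:252].mean(1).round().astype(int))
for n,h in(("5.5",.1095),("0",.104)):
    # front skirt bottom and top edge along camera-ward direction
    c=-m["R"].T@m["t"]; d=c[:2]-[.54,-.087]; d/=np.linalg.norm(d)
    print(n,[proj(m,(.54+s*.0415*d[0],-.087+s*.0415*d[1],h+z)).round(2).tolist() for s,z in((-1,.007),(1,.007),(1,-.0165))])
E
```

```text
start [ 43  43  41  36  30  28  41  56  46  37  34  33  35  48  60  70  87  96
  97  97  97  97  96  96  92  92  94  97 100 103  92  91  92  90  85  75
  63  61  60  58  60  57  50  37  33  30]
now [ 44  42  41  35  29  23  21  58  64  44  35  33  33  32  39  60  78  92
  95  96  96  96  96  95  93  92  93  96 100 102  92  91  91  90  84  74
  62  61  59  58  59  57  50  37  33  30]
5.5 [[251.22, 191.31], [251.73, 208.9], [251.84, 212.89]]
0 [[251.24, 192.27], [251.75, 209.85], [251.87, 213.8]]
```

```bash
python3 - <<'E'
from h import *
o,R=state(); w=camera_model("wrist"); m=camera_model("scene")
def bar(img,th,box,seed):
    x0,y0,x1,y1=box; s=img[y0:y1,x0:x1]; b=(s<th).astype(np.uint8)
    n,l,st,c=cv2.connectedComponentsWithStats(b,connectivity=4); k=l[seed[1]-y0,seed[0]-x0]
    p=np.argwhere(l==k)[:,::-1]+[x0,y0]; v=cv2.fitLine(p.astype(np.float32),cv2.DIST_L2,0,.01,.01).ravel(); return v,st[k]
g=cv2.imread("pics/w24.png",0); v,st=bar(g,110,(235,155,280,215),(256,190)); print("wrist",v,st)
P=[ray(w,v[2:]+s*v[:2]*30,.132) for s in(1,-1)]; d=P[0]-P[1]; ang=np.arctan2(d[1],d[0]); print("bar yaw",np.degrees(ang), P[0].round(4),P[1].round(4))
for fn,an,seed in(("rs14",np.radians(-2),(252,198)),("rs25",ang,(252,199))):
    s=cv2.imread(f"pics/{fn}.png",0); v,st=bar(s,50,(236,190,264,212),seed); print(fn,"slope",v[1]/v[0],st)
    for t in(-.1,-.03,0,.03,.1):
        u=np.array([np.cos(an)*np.cos(t),np.sin(an)*np.cos(t),np.sin(t)])*.033; c=np.array([.54,-.0868,.132])
        q=proj(m,c+u)-proj(m,c-u); print(t,(q[1]/q[0]).round(3),end="; ")
    print()
E
```

```text
t 16.85 tcp [ 0.549  -0.0882  0.4177] yaw -89.57 zax [-0.0039  0.0015 -1.    ] F [-0.1  -0.59  0.08] M [-0.027  0.17   0.017] op 39.8mm q6 68.9
wrist [  1.   0. 256. 190.] [21 35  1  1  1]
bar yaw -89.57592837700886 [ 0.549  -0.1183  0.132 ] [ 0.5485 -0.0575  0.132 ]
rs14 slope -0.20223735 [  0   0  28  22 285]
-0.1 0.453; -0.03 0.507; 0 0.53; 0.03 0.553; 0.1 0.607; 
rs25 slope -0.21264039 [  0   0  28  22 303]
-0.1 -1.084; -0.03 -1.17; 0 -1.206; 0.03 -1.243; 0.1 -1.33;
```

```bash
python3 - <<'E'
from h import *
g=cv2.imread("pics/w24.png",0); print([ (y,g[y,242:272].tolist()) for y in(170,200,225)])
for fn in("rs14","rs25"):
    s=cv2.imread(f"pics/{fn}.png",0); print(fn); print(s[188:212,238:266])
E
```

```text
[(170, [194, 196, 194, 166, 124, 103, 101, 107, 108, 107, 107, 109, 107, 106, 107, 112, 109, 109, 104, 105, 107, 122, 168, 192, 197, 196, 195, 195, 195, 196]), (200, [188, 190, 190, 190, 185, 152, 115, 104, 105, 108, 111, 111, 110, 110, 110, 111, 112, 112, 111, 108, 107, 108, 115, 149, 183, 190, 191, 190, 190, 189]), (225, [146, 155, 169, 180, 186, 188, 187, 179, 167, 134, 109, 110, 107, 110, 110, 109, 108, 110, 108, 108, 104, 131, 202, 254, 255, 255, 254, 251, 233, 217])]
rs14
[[ 46  49  47  42  25  22  23  42  42  41  42  45  46  48  49  45  45  47
   46  47  46  42  44  46  40  41  43  42]
 [ 45  47  50  27  21  20  18  23  24  40  43  45  46  46  48  47  45  45
   51  51  44  42  42  42  41  41  43  46]
 [ 47  50  32  24  20  20  21  21  19  21  24  43  44  43  45  44  45  43
   47  46  45  44  41  41  42  41  41  43]
 [ 26  30  27  25  20  22  23  21  20  20  23  26  45  44  42  45  44  43
   43  42  44  43  45  45  41  42  44  43]
 [ 22  24  24  24  22  23  24  32  28  22  43  51  54  72  79  75  62  48
   41  44  47  45  43  45  48  44  45  43]
 [ 24  23  24  22  23  19  33  3
[... 4305 characters left out ...]
 21  32  88  86  90  95  95  96  97  96  96  96  95  95  95  95  97  99
   96  93  76  73  94  87  95 180  96  51]
 [ 21  29  88  90  87  93  95  96  96  97  96  96  97  96  96  97  99  98
   97  97  96  95  90  85 113 185 139  86]
 [ 28  57  92  88  85  91  91  95  97  96  96  97  96  96  96  98  99  98
   97  98  94  90  88  86 163 193 125 122]
 [ 45  60  87  93  90  87  89  89  92  96  99  99  97  98  98 101 101 101
   96  94  90  89  88  89 105 167 130 131]
 [ 47  59  83  94  95  90  89  89  89  91  92  95  96 104 106 100  94  93
   94  90  92  89  91  94  95  96 125 133]
 [ 56  60  83  91  95  95  93  90  90  89  90  94  93  95  95  93  94  92
   90  91  89  92  96  96  92  83 111 134]]
```

The bar slope in the scene view is now 0.44 and the level prediction for its angle is 0.436. The torque rose sharply at the end, from 0.14 to 0.70 N m, after about half a turn. The gripper is clear of everything, so I'm handing in.

```bash
python3 -c "
from h import *
state(); print(sign_off())"
```

```text
t 16.85 tcp [ 0.549  -0.0882  0.4177] yaw -89.57 zax [-0.0039  0.0015 -1.    ] F [-0.1  -0.59  0.08] M [-0.027  0.17   0.017] op 39.8mm q6 68.9
the job is handed in; nothing more can be done
None
```

I turned the lid back about 65° by its bar, with a finger loosely on each side, until it dropped level. I then screwed it clockwise about half a turn until the thread gripped, and handed the job in at about 17 s on the clock.

**The drop:** the upward force on the gripper fell from 7.4 to 2.1 N and the bar end shifted in the wrist picture. After that the lid turned easily, at about 0.15 N m or less.

**Tightness:** the torque rose from 0.14 to 0.70 N m over the last 13° or so, above the 0.45 N m for hand-tight. I then opened the fingers and lifted clear. I could not measure the clamping force directly.

**Level and height:**
- **At the end:** the bar's slope in the scene picture was 0.44, against 0.436 expected for a level lid. The lid sat about 1 px lower than at the thread start, as a seated lid should. That picture is too coarse to confirm the 1.5 mm limit by itself.
- **After the drop:** I read the slope as 0.53 at the time, a match for level. Measured more carefully afterwards it was 0.59, against 0.55 expected, so the loose lid may have been tilted by up to about 0.05 rad then.

**Failed check:** one automatic measurement of the bar picked up the wrong dark area. I threw it out and read the bar's edges from the pixel values instead.

The gripper stayed above the jar and did not go near the other things on the bench. I made no final measurement of where they lie.

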